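# Find the lead-filled tin and hold it between the detectors

### The arm

A 7-joint arm with a two-finger parallel gripper is mounted at the origin on the work surface. World frame = base frame: x ahead of the robot, y to its left, z up, the work surface at z = 0. Lengths are in mm, angles in rad, forces in N, time in s.
With the tool pointing down it reaches from about 400 to 875 mm from the base axis. Payload 4.4 kg.
Tool frame: the origin (TCP) lies at the very end of the fingers, on their centre line; the grasp point (between the pads) lies 19 mm behind it; z points along the fingers, y is the direction in which the jaws open and shut (so a half turn about z gives the same grasp; the last joint's range is limited). The gripper opens to 85 mm and grips with 20 to 120 N. Pads are 22 mm wide; open, the fingers measure 114 mm over their backs; the gripper's body (76 mm by 85 mm) begins 54 mm behind the grasp point. The pads swing forward as they close: fully open they stand 13 mm farther back than shut.
Start: joints at [1.114, 0.628, 0.038, 1.517, -0.027, 0.996, -0.02], TCP at [247.631, -600.996, 231.313] pointing down, gripper open.
Joint ranges: [-3.06, 3.06], [-0.37, 2.12], [-1.25, 1.32], [0.18, 2.47], [-1.1, 4.24], [0.23, 1.98], [-2.94, 2.94]. Speed limits (rad/s): [2.57, 2.57, 3.14, 3.14, 3.14, 3.14, 3.14].

### API

Orientations are given as [roll, pitch, yaw] about the fixed x, y, z axes, in that order (R = Rz(yaw) Ry(pitch) Rx(roll)).
In Python, from cell import ctrl gives the robot as it stands.
- The arm moves only by the shell command python3 -m crank 'ROWS' [OPENING]. ROWS is JSON, a list that holds one entry, the list of rows, each a list of 6 numbers: the shift along the tool's x, y, z in units of 30 mm (1.0 is 30 mm), then the turn, a rotation vector about the tool's x, y, z in units of 6 degrees (1.0 is 6 degrees). In form: [[[tx, ty, tz, rx, ry, rz], ...]]. A call has 1 to 12 rows; each row shifts and turns the pose as measured when the row begins, along the tool's axes as they then stand; what a row does not reach is not made up. A row lasts 1/12 s, in which the tool goes at most 41.7 mm and 7.16 degrees, less where a joint would pass 70% of its speed; a pose out of reach is approached as far as the arm can. A call is refused whole if a number of a shift passes 1 or a number of a turn 1, either way. A call with a gripper value outside its range is refused whole. OPENING is the gripper command: -1 is fully open, 1 is shut, values between are in proportion, set as the call begins (- or left out, the last holds). The fingers move at their own pace and stop on an object; the grip force is fixed at half the most. Time passes only in rows, so rows that do not move let the fingers close. It gives the time, the measured TCP pose, the force and the opening at its end, in the units of the state.
- ctrl.read_state(): the state, without advancing time (a new reading comes with each control period).
- ctrl.get_image(name): name is "scene" or "top" or "wrist"; returns a dict with "color" (400x640x3 uint8, red, green, blue), "depth" (400x640 float32, mm along the optical axis (not along the pixel's ray), 0 where there is no reading), "camera_matrix" (3x3 intrinsics, pixels), "R" (3x3) and "t" (3): a world point X has camera coordinates R X + t. Camera axes: x right, y down, z forward; pixel columns grow to the right and rows downward; lengths in mm; the calibration is good to about 2 mm. A picture is of the moment at which its call begins.
- ctrl.finish_job(): hands the job in, once; it reports no verdict.
Trained networks look in a picture, given as the dict that the camera call returned (one of the last four; its "shot" number tells which), for a name from the list of things; names that differ only in an ending like _2 or _b are one class to them, and where a whole thing is asked for, a point or a joint stands for the part that bears it (a point fixed in the world has none). Each returns a list of dicts, best first, with "conf" (0 to 1); they miss things now and then, are a little off and sometimes report something else, mostly with a low value. They report only what shows in the picture. A call takes as long as a camera call. They do not tell look-alikes from the thing itself.
- ctrl.search_frame(query, picture): "extent" ([centre column, centre row, width, height] in pixels, round what is visible of it).
The state is a dict: "clock": time; "qpos": joint angles; "qd": joint speeds; "tau": joint torques, N m; "eef_pos": TCP position; "tool_rot": TCP orientation; "force": force on the tool from outside, world axes, zero at the start; "torque": the same for the moment, N m; "width": finger opening in mm.
Only numpy, scipy, OpenCV 4.12 (cv2) and the standard library are available. Lean on these libraries where they do the work, as an engineer would, in place of code of your own. Each camera call takes 0.05 s, during which the arm holds its last target. There are 200 camera calls.

### The job

Take the three identical closed tins out of the grey tray, heft them to find the heaviest one (it has the lead inside), and stand the two lighter ones upright on the bare table outside the tray. Then hold the heaviest tin up in the gap between the two silver detectors, upright, midway between their end faces and level with the line through their middles, and finish while still holding it there. Never carry a lighter tin into that gap, do not bump the detectors, and leave the mug, the black instrument box and the white foam block where they are.

Things in the scene. Friction and masses are not known exactly. Their poses are not given: they have to be found in the camera images.
- tin_a_mid (a point): centre of one of three look-alike closed aluminium tins (upright cylinder, 54 mm diameter, 90 mm tall), 45 mm above its underside; z points out of the lid. Mass unknown, 0.13 to 0.66 kg, new each time: one of the three is at least 0.2 kg heavier than both others, which may differ a little. Which tin starts where in the tray changes; only weight tells them apart
- tin_b_mid (a point): centre of one of three look-alike closed aluminium tins (upright cylinder, 54 mm diameter, 90 mm tall), 45 mm above its underside; z points out of the lid. Mass unknown, 0.13 to 0.66 kg, new each time: one of the three is at least 0.2 kg heavier than both others, which may differ a little. Which tin starts where in the tray changes; only weight tells them apart
- tin_c_mid (a point): centre of one of three look-alike closed aluminium tins (upright cylinder, 54 mm diameter, 90 mm tall), 45 mm above its underside; z points out of the lid. Mass unknown, 0.13 to 0.66 kg, new each time: one of the three is at least 0.2 kg heavier than both others, which may differ a little. Which tin starts where in the tray changes; only weight tells them apart
- tin_a: the same tin as tin_a_mid; origin at the centre of its underside
- tin_b: the same tin as tin_b_mid; origin at the centre of its underside
- tin_c: the same tin as tin_c_mid; origin at the centre of its underside
- tray: open grey tray on the robot's left, fixed, 310 (its x) by 120 mm (its y), walls 18 mm high, floor 5 mm thick; the tins start in a row along its x, about 95 mm apart. Origin under its centre at table height, z up. Between tray and detectors lies a strip of bare table at least 240 mm wide, free from 0.42 to 0.66 m ahead of the robot base
- beam (a point): the point midway between the end faces of the two detectors, on their common line, 115 mm above the table. Its x axis runs along that line, z up. The faces are 180 mm apart; below the point there is only a flat paper angle sheet on the table
- rig: the two detectors, fixed to the table: silver cylinders 64 mm in diameter and 170 mm long on black cradles, lying in one line with their end faces towards each other, tops 147 mm above the table; the whole rig is 520 mm long. Origin on the table straight below the beam point, x axis along the detectors, z up
- table: the white table top, fixed, its surface at height 0
- digitizer: black instrument box with green front, 120 x 200 x 53 mm, loose, beyond the work; origin at the centre of its underside. A bystander
- source_block: white foam block, 50 mm cube with a small blue disc on top (55 mm in all), loose, to the right of the detectors; origin at the centre of its underside. A bystander
- mug: white mug, 80 mm diameter, 90 mm tall, loose, to the left of the tray; origin at the centre of its underside. A bystander
Things that resemble listed ones, but are neither listed nor needed, are in the scene too. Leave any blue look-alike of the tin_a alone.

How it is judged (in metres and radians):
On the way, in this order (a step that is already met when the one before it is completed fails the run):
1. the two lighter tins (each pressing on the table with less than 3.6 N) stand upright on the table, outside the tray, let go (((((x of tin_b_mid in the frame of tray above 0.175 m or x of tin_b_mid in the frame of tray below -0.175 m or y of tin_b_mid in the frame of tray above 0.08 m or y of tin_b_mid in the frame of tray below -0.08 m) and height (world z) of tin_b_mid between 0.035 and 0.055 m and angle between tin_b_mid's own z axis and vertical below 0.12 rad and contact force between tin_b and the fingers below 0.1 N and linear speed of tin_b below 0.03 m/s and contact force between tin_b and table between 0.8 and 3.6 N) and ((x of tin_c_mid in the frame of tray above 0.175 m or x of tin_c_mid in the frame of tray below -0.175 m or y of tin_c_mid in the frame of tray above 0.08 m or y of tin_c_mid in the frame of tray below -0.08 m) and height (world z) of tin_c_mid between 0.035 and 0.055 m and angle between tin_c_mid's own z axis and vertical below 0.12 rad and contact force between tin_c and the fingers below 0.1 N and linear speed of tin_c below 0.03 m/s and contact force between tin_c and table between 0.8 and 3.6 N)) or (((x of tin_a_mid in the frame of tray above 0.175 m or x of tin_a_mid in the frame of tray below -0.175 m or y of tin_a_mid in the frame of tray above 0.08 m or y of tin_a_mid in the frame of tray below -0.08 m) and height (world z) of tin_a_mid between 0.035 and 0.055 m and angle between tin_a_mid's own z axis and vertical below 0.12 rad and contact force between tin_a and the fingers below 0.1 N and linear speed of tin_a below 0.03 m/s and contact force between tin_a and table between 0.8 and 3.6 N) and ((x of tin_c_mid in the frame of tray above 0.175 m or x of tin_c_mid in the frame of tray below -0.175 m or y of tin_c_mid in the frame of tray above 0.08 m or y of tin_c_mid in the frame of tray below -0.08 m) and height (world z) of tin_c_mid between 0.035 and 0.055 m and angle between tin_c_mid's own z axis and vertical below 0.12 rad and contact force between tin_c and the fingers below 0.1 N and linear speed of tin_c below 0.03 m/s and contact force between tin_c and table between 0.8 and 3.6 N)) or (((x of tin_a_mid in the frame of tray above 0.175 m or x of tin_a_mid in the frame of tray below -0.175 m or y of tin_a_mid in the frame of tray above 0.08 m or y of tin_a_mid in the frame of tray below -0.08 m) and height (world z) of tin_a_mid between 0.035 and 0.055 m and angle between tin_a_mid's own z axis and vertical below 0.12 rad and contact force between tin_a and the fingers below 0.1 N and linear speed of tin_a below 0.03 m/s and contact force between tin_a and table between 0.8 and 3.6 N) and ((x of tin_b_mid in the frame of tray above 0.175 m or x of tin_b_mid in the frame of tray below -0.175 m or y of tin_b_mid in the frame of tray above 0.08 m or y of tin_b_mid in the frame of tray below -0.08 m) and height (world z) of tin_b_mid between 0.035 and 0.055 m and angle between tin_b_mid's own z axis and vertical below 0.12 rad and contact force between tin_b and the fingers below 0.1 N and linear speed of tin_b below 0.03 m/s and contact force between tin_b and table between 0.8 and 3.6 N)))), for 0.2 s.
2. with these two standing there, the third, heaviest tin is held up clear of the table by the gripper alone (((((x of tin_b_mid in the frame of tray above 0.175 m or x of tin_b_mid in the frame of tray below -0.175 m or y of tin_b_mid in the frame of tray above 0.08 m or y of tin_b_mid in the frame of tray below -0.08 m) and height (world z) of tin_b_mid between 0.035 and 0.055 m and angle between tin_b_mid's own z axis and vertical below 0.12 rad and contact force between tin_b and the fingers below 0.1 N and linear speed of tin_b below 0.03 m/s and contact force between tin_b and table between 0.8 and 3.6 N) and ((x of tin_c_mid in the frame of tray above 0.175 m or x of tin_c_mid in the frame of tray below -0.175 m or y of tin_c_mid in the frame of tray above 0.08 m or y of tin_c_mid in the frame of tray below -0.08 m) and height (world z) of tin_c_mid between 0.035 and 0.055 m and angle between tin_c_mid's own z axis and vertical below 0.12 rad and contact force between tin_c and the fingers below 0.1 N and linear speed of tin_c below 0.03 m/s and contact force between tin_c and table between 0.8 and 3.6 N) and contact force between tin_a and the fingers above 1 N and contact force between tin_a and rig below 0.1 N and contact force between tin_a and tray below 0.1 N and contact force between tin_a and table below 0.1 N and contact force between tin_a and tin_b below 0.1 N and contact force between tin_a and tin_c below 0.1 N and height (world z) of tin_a_mid above 0.075 m) or (((x of tin_a_mid in the frame of tray above 0.175 m or x of tin_a_mid in the frame of tray below -0.175 m or y of tin_a_mid in the frame of tray above 0.08 m or y of tin_a_mid in the frame of tray below -0.08 m) and height (world z) of tin_a_mid between 0.035 and 0.055 m and angle between tin_a_mid's own z axis and vertical below 0.12 rad and contact force between tin_a and the fingers below 0.1 N and linear speed of tin_a below 0.03 m/s and contact force between tin_a and table between 0.8 and 3.6 N) and ((x of tin_c_mid in the frame of tray above 0.175 m or x of tin_c_mid in the frame of tray below -0.175 m or y of tin_c_mid in the frame of tray above 0.08 m or y of tin_c_mid in the frame of tray below -0.08 m) and height (world z) of tin_c_mid between 0.035 and 0.055 m and angle between tin_c_mid's own z axis and vertical below 0.12 rad and contact force between tin_c and the fingers below 0.1 N and linear speed of tin_c below 0.03 m/s and contact force between tin_c and table between 0.8 and 3.6 N) and contact force between tin_b and the fingers above 1 N and contact force between tin_b and rig below 0.1 N and contact force between tin_b and tray below 0.1 N and contact force between tin_b and table below 0.1 N and contact force between tin_b and tin_a below 0.1 N and contact force between tin_b and tin_c below 0.1 N and height (world z) of tin_b_mid above 0.075 m) or (((x of tin_a_mid in the frame of tray above 0.175 m or x of tin_a_mid in the frame of tray below -0.175 m or y of tin_a_mid in the frame of tray above 0.08 m or y of tin_a_mid in the frame of tray below -0.08 m) and height (world z) of tin_a_mid between 0.035 and 0.055 m and angle between tin_a_mid's own z axis and vertical below 0.12 rad and contact force between tin_a and the fingers below 0.1 N and linear speed of tin_a below 0.03 m/s and contact force between tin_a and table between 0.8 and 3.6 N) and ((x of tin_b_mid in the frame of tray above 0.175 m or x of tin_b_mid in the frame of tray below -0.175 m or y of tin_b_mid in the frame of tray above 0.08 m or y of tin_b_mid in the frame of tray below -0.08 m) and height (world z) of tin_b_mid between 0.035 and 0.055 m and angle between tin_b_mid's own z axis and vertical below 0.12 rad and contact force between tin_b and the fingers below 0.1 N and linear speed of tin_b below 0.03 m/s and contact force between tin_b and table between 0.8 and 3.6 N) and contact force between tin_c and the fingers above 1 N and contact force between tin_c and rig below 0.1 N and contact force between tin_c and tray below 0.1 N and contact force between tin_c and table below 0.1 N and contact force between tin_c and tin_a below 0.1 N and contact force between tin_c and tin_b below 0.1 N and height (world z) of tin_c_mid above 0.075 m))), for 0.2 s.
At the end, for the whole second after the job is handed in: Heaviest tin held still by the gripper alone, upright (0.15 rad), its centre within 30 mm of the beam point; the two lighter tins (under 3.6 N each on the table) upright (0.12 rad), still, released, on the table, their centres at least 20 mm outside the tray's walls (((((x of tin_b_mid in the frame of tray above 0.175 m or x of tin_b_mid in the frame of tray below -0.175 m or y of tin_b_mid in the frame of tray above 0.08 m or y of tin_b_mid in the frame of tray below -0.08 m) and height (world z) of tin_b_mid between 0.035 and 0.055 m and angle between tin_b_mid's own z axis and vertical below 0.12 rad and contact force between tin_b and the fingers below 0.1 N and linear speed of tin_b below 0.03 m/s and contact force between tin_b and table between 0.8 and 3.6 N) and ((x of tin_c_mid in the frame of tray above 0.175 m or x of tin_c_mid in the frame of tray below -0.175 m or y of tin_c_mid in the frame of tray above 0.08 m or y of tin_c_mid in the frame of tray below -0.08 m) and height (world z) of tin_c_mid between 0.035 and 0.055 m and angle between tin_c_mid's own z axis and vertical below 0.12 rad and contact force between tin_c and the fingers below 0.1 N and linear speed of tin_c below 0.03 m/s and contact force between tin_c and table between 0.8 and 3.6 N) and contact force between tin_a and the fingers above 1 N and contact force between tin_a and rig below 0.1 N and contact force between tin_a and tray below 0.1 N and contact force between tin_a and table below 0.1 N and contact force between tin_a and tin_b below 0.1 N and contact force between tin_a and tin_c below 0.1 N and height (world z) of tin_a_mid above 0.075 m and distance between tin_a_mid and beam below 0.03 m and angle between tin_a_mid's own z axis and vertical below 0.15 rad and linear speed of tin_a below 0.03 m/s) or (((x of tin_a_mid in the frame of tray above 0.175 m or x of tin_a_mid in the frame of tray below -0.175 m or y of tin_a_mid in the frame of tray above 0.08 m or y of tin_a_mid in the frame of tray below -0.08 m) and height (world z) of tin_a_mid between 0.035 and 0.055 m and angle between tin_a_mid's own z axis and vertical below 0.12 rad and contact force between tin_a and the fingers below 0.1 N and linear speed of tin_a below 0.03 m/s and contact force between tin_a and table between 0.8 and 3.6 N) and ((x of tin_c_mid in the frame of tray above 0.175 m or x of tin_c_mid in the frame of tray below -0.175 m or y of tin_c_mid in the frame of tray above 0.08 m or y of tin_c_mid in the frame of tray below -0.08 m) and height (world z) of tin_c_mid between 0.035 and 0.055 m and angle between tin_c_mid's own z axis and vertical below 0.12 rad and contact force between tin_c and the fingers below 0.1 N and linear speed of tin_c below 0.03 m/s and contact force between tin_c and table between 0.8 and 3.6 N) and contact force between tin_b and the fingers above 1 N and contact force between tin_b and rig below 0.1 N and contact force between tin_b and tray below 0.1 N and contact force between tin_b and table below 0.1 N and contact force between tin_b and tin_a below 0.1 N and contact force between tin_b and tin_c below 0.1 N and height (world z) of tin_b_mid above 0.075 m and distance between tin_b_mid and beam below 0.03 m and angle between tin_b_mid's own z axis and vertical below 0.15 rad and linear speed of tin_b below 0.03 m/s) or (((x of tin_a_mid in the frame of tray above 0.175 m or x of tin_a_mid in the frame of tray below -0.175 m or y of tin_a_mid in the frame of tray above 0.08 m or y of tin_a_mid in the frame of tray below -0.08 m) and height (world z) of tin_a_mid between 0.035 and 0.055 m and angle between tin_a_mid's own z axis and vertical below 0.12 rad and contact force between tin_a and the fingers below 0.1 N and linear speed of tin_a below 0.03 m/s and contact force between tin_a and table between 0.8 and 3.6 N) and ((x of tin_b_mid in the frame of tray above 0.175 m or x of tin_b_mid in the frame of tray below -0.175 m or y of tin_b_mid in the frame of tray above 0.08 m or y of tin_b_mid in the frame of tray below -0.08 m) and height (world z) of tin_b_mid between 0.035 and 0.055 m and angle between tin_b_mid's own z axis and vertical below 0.12 rad and contact force between tin_b and the fingers below 0.1 N and linear speed of tin_b below 0.03 m/s and contact force between tin_b and table between 0.8 and 3.6 N) and contact force between tin_c and the fingers above 1 N and contact force between tin_c and rig below 0.1 N and contact force between tin_c and tray below 0.1 N and contact force between tin_c and table below 0.1 N and contact force between tin_c and tin_a below 0.1 N and contact force between tin_c and tin_b below 0.1 N and height (world z) of tin_c_mid above 0.075 m and distance between tin_c_mid and beam below 0.03 m and angle between tin_c_mid's own z axis and vertical below 0.15 rad and linear speed of tin_c below 0.03 m/s))); the arm keeps its last pose, push and grip.
It fails at once if a lighter tin is carried into the gap while the heaviest stands on the table or in the tray ((horizontal distance between tin_a_mid and beam below 0.06 m and (contact force between any of tin_b, tin_c and table above 3.6 N or contact force between any of tin_b, tin_c and tray above 3.6 N)) or (horizontal distance between tin_b_mid and beam below 0.06 m and (contact force between any of tin_a, tin_c and table above 3.6 N or contact force between any of tin_a, tin_c and tray above 3.6 N)) or (horizontal distance between tin_c_mid and beam below 0.06 m and (contact force between any of tin_a, tin_b and table above 3.6 N or contact force between any of tin_a, tin_b and tray above 3.6 N))).
It fails at once if the detectors are bumped (over 3 N) (contact force between rig and anything else above 3 N).
It fails at once if the mug, instrument box or foam block is shifted by more than 25 mm (distance of any of mug, digitizer, source_block from where it was at the start of the episode above 0.025 m).
It also fails if it takes over 64 s, if anything falls off the work surface, if the arm or the gripper's body presses on something with over 40 N, if the wrist force passes 120 N, or if a joint passes its speed limit or range.

## Working session

There is one attempt and no reset: what is moved stays moved. The work goes in short steps, Python scripts to look and compute and a shell command to move; the robot and the scene stay as the last step left them, time stands still between calls to the robot, and variables do not carry over. Pictures are saved under pics/ and viewed, about 8 in all and at most 12, crops included, and the job is handed in when it is done.

```bash
mkdir -p pics
cat > h.py <<'E'
from cell import ctrl
import numpy as np, cv2
def world(p,u,v,d=None):
    K=np.array(p["camera_matrix"]);R=np.array(p["R"]);t=np.array(p["t"])
    if d is None: d=p["depth"][int(v),int(u)]
    c=np.array([(u-K[0,2])/K[0,0]*d,(v-K[1,2])/K[1,1]*d,d])
    return R.T@(c-t)
def cloud(p):
    K=np.array(p["camera_matrix"]);R=np.array(p["R"]);t=np.array(p["t"])
    v,u=np.mgrid[:400,:640];d=p["depth"]
    c=np.stack([(u-K[0,2])/K[0,0]*d,(v-K[1,2])/K[1,1]*d,d],-1)
    return (c-t)@R
def save(p,n): cv2.imwrite("pics/"+n+".png",p["color"][:,:,::-1])
E
python3 - <<'E'
from h import *
s=ctrl.read_state();print({k:np.round(v,3) for k,v in s.items()})
for n in["top","scene"]:
    p=ctrl.get_image(n);save(p,n+"0")
    print(n,"cam at",np.round(-np.array(p["R"]).T@np.array(p["t"])))
    for q in["tin_a","tray","rig","mug","digitizer","source_block"]:
        for r in ctrl.search_frame(q,p)[:5]:
            e=r["extent"];print(q,np.round(e),round(r["conf"],2),np.round(world(p,e[0],e[1])))
E
```

```text
{'clock': np.float64(0.0), 'qpos': array([ 1.114,  0.629,  0.038,  1.518, -0.027,  0.996, -0.02 ]), 'qd': array([ 0.   ,  0.002,  0.003, -0.   , -0.001, -0.   , -0.002]), 'tau': array([ 1.0000e-03, -5.6340e+01,  1.2260e+00, -1.9344e+01,  1.1000e-02,
        1.1000e-02, -0.0000e+00]), 'eef_pos': array([ 247.393, -600.399,  230.391]), 'tool_rot': array([-3.14 ,  0.   ,  0.391]), 'force': array([-0.102, -0.594,  0.29 ]), 'torque': array([ 0.053,  0.086, -0.003]), 'width': np.float64(85.433)}
top cam at [ 409.   11. 1514.]
tin_a [211. 170.  17.  20.] 0.8 [700. 371.  86.]
tin_a [302. 248.  18.  16.] 0.77 [430.  62.  89.]
tin_a [259. 247.  20.  14.] 0.75 [437. 204.  97.]
tin_a [257. 219.  19.  13.] 0.68 [530. 212.  98.]
tin_a [250. 192.  18.  20.] 0.58 [621. 237.  90.]
tray [259. 216.  47.  88.] 0.59 [539. 207.  95.]
rig [398. 201.  51. 160.] 0.9 [ 595. -281.    4.]
rig [250. 192.  18.  20.] 0.7 [622. 237.  95.]
mug [193. 207.  31.  33.] 0.85 [585. 456.  -2.]
digitizer [315. 154.  60.  40.] 0.59 [760.  16.  48.]
digitizer [398. 203.  49. 161.] 0.49 [ 590. -279.   11.]
source_block [444. 213.  20.  17.] 0.55 [ 546. -431.   54.]
scene cam at [1437.  245.  875.]
tin_a [433. 216.  26.  32.] 0.82 [482. 351.  67.]
tin_a [439. 275.  25.  36.] 0.79 [729. 378.  69.]
tin_a [394. 245.  18.  33.] 0.78 [655. 242.  76.]
tin_a [394. 223.  25.  26.] 0.74 [564. 232.  83.]
tin_a [347. 199.  17.  30.] 0.63 [456.  56.  58.]
tray [388. 236.  36.  73.] 0.77 [638. 220.  92.]
rig [237. 208.  68. 130.] 0.86 [ 685. -243.  137.]
mug [460. 245.  31.  39.] 0.93 [604. 434.  76.]
digitizer [310. 273.  81.  55.] 0.66 [800.  24.  50.]
source_block [210. 198.  23.  16.] 0.54 [ 566. -421.   47.]
```

Run:
```python
from h import *
p=ctrl.get_image("top");im=p["color"][:,:,::-1]
c=im[110:310,150:480];cv2.imwrite("pics/top1.png",cv2.resize(c,None,fx=2.4,fy=2.4,interpolation=cv2.INTER_CUBIC))
W=cloud(p);z=W[...,2]
def comps(mask,nm,mn=20):
    n,l,st,ce=cv2.connectedComponentsWithStats(mask.astype(np.uint8))
    for i in range(1,n):
        if st[i,4]>=mn:
            P=W[l==i];r=cv2.minAreaRect(P[:,:2].astype(np.float32))
            print(nm,st[i],np.round(np.median(P,0)),"rect",np.round(r[0]),np.round(r[1]),round(r[2],1),im[l==i].mean(0).astype(int))
R=(W[...,0]>300)&(W[...,0]<900)&(abs(W[...,1])<600)
comps(R&(z>78)&(z<104),"90mm")
comps(R&(z>125)&(z<160),"det")
comps(R&(z>12)&(z<26)&(W[...,1]>50)&(W[...,1]<420),"wall",12)
```

```text
90mm [381 133   6  26  66] [ 779. -219.   98.] rect [ 779. -219.] [89. 10.] 6.8 [22 21 21]
90mm [491 152   5  11  31] [ 736. -598.   92.] rect [ 735. -597.] [32.  6.] 3.7 [40 36 37]
90mm [201 162  16  16 198] [703. 380.  89.] rect [703. 380.] [51. 52.] 64.0 [84 49 33]
90mm [242 183  17  16 206] [627. 237.  94.] rect [628. 238.] [53. 50.] 44.7 [91 88 90]
90mm [177 199  25  23 121] [563. 450.  87.] rect [563. 444.] [76. 80.] 1.6 [101 104 108]
90mm [244 210  16  17 202] [533. 229.  94.] rect [534. 230.] [51. 52.] 45.6 [89 86 88]
90mm [208 234  16  16 208] [454. 352.  89.] rect [456. 351.] [51. 50.] 89.0 [86 52 36]
90mm [250 238  16  16 210] [442. 211.  95.] rect [441. 210.] [51. 50.] 89.6 [97 94 96]
90mm [297 241  16  16 199] [428.  52.  89.] rect [429.  53.] [50. 50.] 89.5 [88 55 39]
90mm [399 245   7  28  76] [ 391. -270.   98.] rect [ 392. -270.] [89. 10.] 5.9 [23 23 23]
det [383 121  25  53 849] [ 757. -249.  141.] rect [ 766. -251.] [178.  62.] 8.3 [122 121 125]
det [399 225  26  54 915] [ 417. -294.  141.] rect [ 416. -297.] [170.  61.] 7.5 [119 118 122]
wall [238 175  23  13  51] [687. 271.  17.] rect [687. 259.] [34. 86.] 29.7 [71 71 70]
wall [262 174  10   9  26] [693. 178.  16.] rect [689. 184.] [40. 22.] 48.8 [66 65 62]
wall [271 184   2  11  13] [639. 173.  18.] rect [643. 172.] [37.  3.] 1.7 [40 39 36]
wall [239 189  25  75 140] [482. 272.  16.] rect [507. 273.] [270.  62.] 18.5 [81 82 82]
wall [272 196   2  11  15] [599. 167.  17.] rect [600. 168.] [36.  4.] 2.3 [62 60 58]
wall [273 208   3  17  27] [546. 163.  17.] rect [546. 163.] [58.  6.] 6.1 [45 44 42]
wall [275 226   2   9  14] [496. 157.  18.] rect [496. 157.] [28.  4.] 1.6 [67 66 63]
wall [265 236  15  26  54] [411. 152.  17.] rect [423. 156.] [44. 95.] 65.0 [64 63 62]
```

View pics/top1.png

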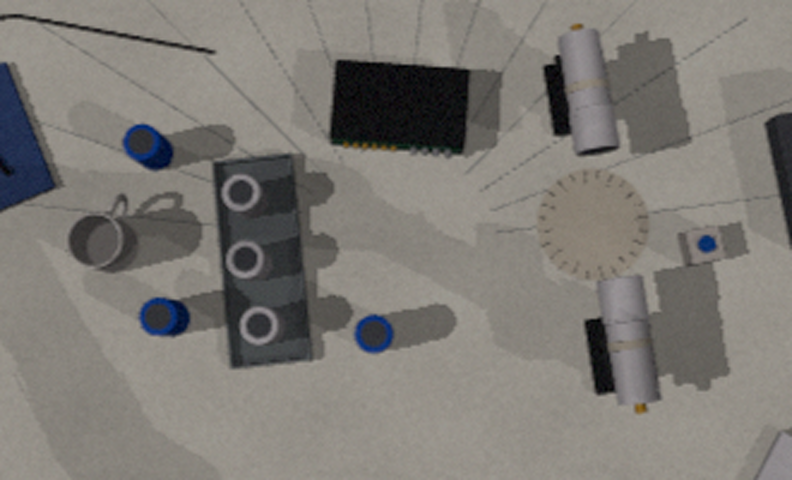

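View pics/scene0.png

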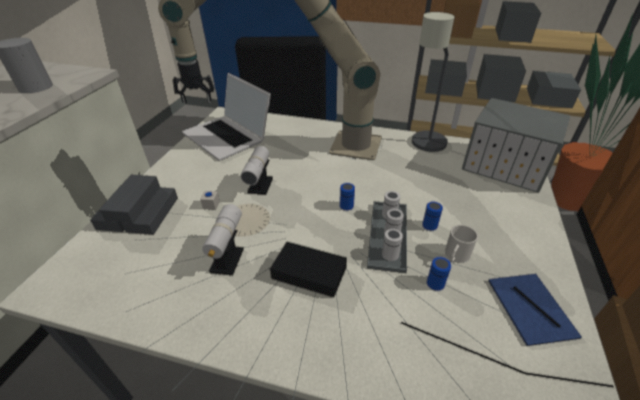

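The three silver tins are in the tray at about (628,238), (534,230) and (441,210). The look-alikes are blue. The detectors lie along about 7.5°, with the beam near (590,-275). I'll turn to yaw ≈0.1 and travel to the tray.

```bash
cat >> h.py <<'E'
from scipy.spatial.transform import Rotation as Ro
def need(x,y,z,yaw=0.1):
    s=ctrl.read_state();A=Ro.from_euler("xyz",s["tool_rot"])
    d=A.inv().apply(np.array([x,y,z])-s["eef_pos"])/30
    r=(A.inv()*Ro.from_euler("xyz",[np.pi,0,yaw])).as_rotvec(degrees=True)/6
    print("clock",round(float(s["clock"]),2),"pos",np.round(s["eef_pos"],1),"rot",np.round(s["tool_rot"],3),"F",np.round(s["force"],2),"w",round(float(s["width"]),1),"NEED",np.round(d,2),"turn",np.round(r,2))
E
python3 -m crank '[[[0,0,-1,0,0,0.95],[0,0,-1,0,0,0.95],[0,-0.5,-0.5,0,0,0.9],[0.5,-1,0,0,0,0],[0.58,-1,0,0,0,0],[0.58,-1,0,0,0,0],[0.58,-1,0,0,0,0],[0.58,-1,0,0,0,0],[0.58,-1,0,0,0,0],[0.58,-1,0,0,0,0],[0.58,-1,0,0,0,0],[0.58,-1,0,0,0,0]]]' -1
python3 -c "
from h import *
need(600,230,250)"
```

```text
clock: 1.75
eef_pos: [375.8, -301.8, 308.8]
tool_rot: [3.134, 0.001, 0.065]
force: [0.9, 0.4, -0.4]
width: 85.7
clock 1.75 pos [ 375.8 -301.8  308.8] rot [3.134e+00 1.000e-03 6.500e-02] F [ 0.91  0.44 -0.38] w 85.7 NEED [  8.61 -17.22   1.82] turn [ 0.08  0.01 -0.33]
```

```bash
python3 -m crank '[[[0.5,-1,0.1,0.08,0,-0.3],[0.5,-1,0.1,0,0,0],[0.5,-1,0.1,0,0,0],[0.5,-1,0.1,0,0,0],[0.5,-1,0.1,0,0,0],[0.5,-1,0.1,0,0,0],[0.5,-1,0.1,0,0,0],[0.5,-1,0.1,0,0,0],[0.5,-1,0.1,0,0,0],[0.5,-1,0.1,0,0,0],[0.5,-1,0.1,0,0,0],[0.5,-1,0.1,0,0,0]]]'
python3 -m crank '[[[0.5,-1,0.1,0,0,0],[0.5,-1,0.1,0,0,0],[0.5,-1,0.1,0,0,0],[0.5,-1,0.1,0,0,0],[0.5,-1,0.1,0,0,0],[0,0,0,0,0,0],[0,0,0,0,0,0]]]'
python3 - <<'E'
from h import *
need(600,230,250)
p=ctrl.get_image("wrist");save(p,"w1")
W=cloud(p);z=W[...,2];im=p["color"]
m=(z>84)&(z<104)&(W[...,0]>380)&(W[...,1]>150)&(W[...,1]<300)
n,l,st,ce=cv2.connectedComponentsWithStats(m.astype(np.uint8))
for i in range(1,n):
    if st[i,4]>80:
        P=W[l==i];c,r=cv2.minEnclosingCircle(P[:,:2].astype(np.float32));print(st[i],np.round(c,1),round(r,1),np.round(np.median(P,0)))
for r in ctrl.search_frame("tin_a",p)[:5]: print(np.round(r["extent"]),r["conf"])
E
```

```text
clock: 2.75
eef_pos: [527.3, 93.2, 275.9]
tool_rot: [3.138, -0.01, 0.098]
force: [0.5, -1.2, -0.1]
width: 85.4
clock: 3.33
eef_pos: [589.4, 268.4, 259.6]
tool_rot: [-3.139, -0.012, 0.108]
force: [-0.2, -1.6, 0.3]
width: 85.3
clock 3.33 pos [589.4 268.4 259.6] rot [-3.139 -0.012  0.108] F [-0.18 -1.58  0.29] w 85.3 NEED [0.21 1.31 0.32] turn [-0.02 -0.12  0.08]
[ 328  128   48   49 1849] [627.8 238.6] 27.0 [629. 239.  96.]
[ 325  209   45   45 1562] [533.5 231.5] 27.1 [536. 232.  96.]
[ 332  279   42   41 1357] [441.2 211.7] 27.3 [445. 212.  96.]
[346. 222.  46.  60.] 0.71
[252. 266.  47.  63.] 0.66
[352. 152.  50.  49.] 0.65
[352. 287.  42.  64.] 0.62
[234.  69.  67.  66.] 0.6
```

View pics/w1.png

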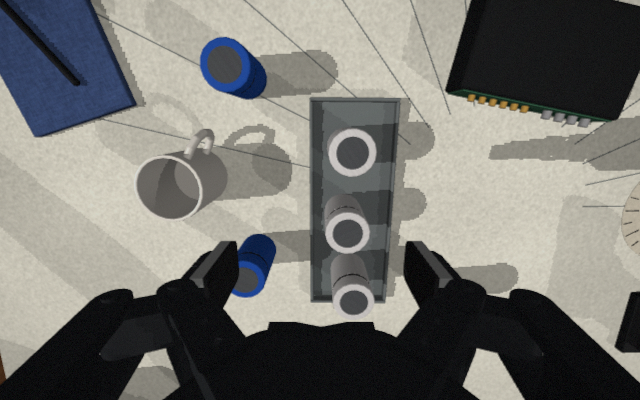

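```bash
python3 -c "
from h import *
need(628,238.5,140)"
python3 -m crank '[[[0.7,0.7,0.8,0,-0.1,0.08],[0.3,0.7,0.8,0,0,0],[0,0,0.8,0,0,0],[0,0,0.8,0,0,0],[0,0,0,0,0,0],[0,0,0,0,0,0]]]'
python3 -c "
from h import *
need(628,238.5,46)"
```

```text
clock 3.43 pos [588.9 267.8 259.9] rot [-3.139 -0.012  0.107] F [-0.08 -0.33 -0.68] w 85.5 NEED [1.14 1.12 4.01] turn [-0.03 -0.12  0.07]
clock: 3.93
eef_pos: [626.8, 219.0, 165.9]
tool_rot: [-3.141, -0.008, 0.089]
force: [-0.1, 0.9, 1.3]
width: 85.6
clock 3.93 pos [626.8 219.  165.9] rot [-3.141 -0.008  0.089] F [-0.12  0.93  1.26] w 85.6 NEED [ 0.07 -0.64  4.  ] turn [-0.   -0.08 -0.1 ]
```

```bash
python3 -m crank '[[[0.05,-0.5,0,0,-0.08,-0.1],[0,-0.1,0.5,0,0,0],[0,0,0.5,0,0,0],[0,0,0,0,0,0],[0,0,0,0,0,0]]]'
python3 -c "
from h import *
need(628,238.5,46)"
```

```text
clock: 4.35
eef_pos: [630.5, 242.3, 145.0]
tool_rot: [-3.136, -0.01, 0.101]
force: [-0.0, -0.8, 0.4]
width: 84.9
clock 4.35 pos [630.5 242.3 145. ] rot [-3.136 -0.01   0.101] F [-0.   -0.82  0.43] w 84.9 NEED [-0.13  0.14  3.3 ] turn [-0.05 -0.1   0.01]
```

```bash
python3 -m crank '[[[-0.1,0.1,0.5,0,-0.1,0],[0,0,0.6,0,0,0],[0,0,0.6,0,0,0],[0,0,0.6,0,0,0],[0,0,0.4,0,0,0],[0,0,0.2,0,0,0],[0,0,0,0,0,0],[0,0,0,0,0,0]]]'
python3 -c "
from h import *
need(628,238.5,46)"
```

```text
clock: 5.02
eef_pos: [632.4, 243.8, 61.1]
tool_rot: [-3.131, -0.01, 0.104]
force: [0.3, 0.5, -0.2]
width: 85.2
clock 5.02 pos [632.4 243.8  61.1] rot [-3.131 -0.01   0.104] F [ 0.31  0.52 -0.2 ] w 85.2 NEED [-0.17  0.17  0.5 ] turn [-0.1  -0.1   0.04]
```

```bash
python3 -m crank '[[[-0.2,0.2,0.3,-0.1,-0.1,0],[-0.15,0.15,0.2,-0.1,0,0],[0,0,0,0,0,0]]]'
python3 -c "
from h import *
need(628,238.5,46)"
python3 -m crank '[[[0,0,0,0,0,0],[0,0,0,0,0,0],[0,0,0,0,0,0],[0,0,0,0,0,0],[0,0,0,0,0,0],[0,0,0,0,0,0],[0,0,0,0,0,0],[0,0,0,0,0,0]]]' 1
python3 -c "
from h import *
need(628,238.5,46)"
```

```text
clock: 5.27
eef_pos: [623.9, 231.9, 47.0]
tool_rot: [3.131, -0.002, 0.103]
force: [-0.7, 0.1, 0.3]
width: 85.2
clock 5.27 pos [623.9 231.9  47. ] rot [ 3.131e+00 -2.000e-03  1.030e-01] F [-0.73  0.06  0.26] w 85.2 NEED [ 0.16 -0.21  0.03] turn [ 0.1  -0.02  0.03]
clock: 5.93
eef_pos: [624.1, 232.5, 48.2]
tool_rot: [3.131, -0.004, 0.104]
force: [1.1, 0.6, -2.1]
width: 52.8
clock 5.93 pos [624.1 232.5  48.2] rot [ 3.131 -0.004  0.104] F [ 1.07  0.57 -2.15] w 52.8 NEED [ 0.15 -0.19  0.07] turn [ 0.1  -0.04  0.04]
```

```bash
cat >> h.py <<'E'
def heft(n=8):
    F=[]
    for i in range(n):
        s=ctrl.read_state();F.append(s["force"]);ctrl.get_image("top")
    print("heft F",np.round(np.mean(F,0),2),"sd",np.round(np.std(F,0),2),"tau",np.round(ctrl.read_state()["tau"],2))
E
python3 -m crank '[[[0,0,-0.4,0,0,0],[0,0,-0.6,0,0,0],[0,0,-0.8,0,0,0],[0,0,-0.8,0,0,0],[0,0,-0.5,0,0,0],[0,0,0,0,0,0],[0,0,0,0,0,0],[0,0,0,0,0,0],[0,0,0,0,0,0],[0,0,0,0,0,0],[0,0,0,0,0,0]]]'
python3 -c "
from h import *
heft()
need(600,15,160)"
```

```text
clock: 6.85
eef_pos: [620.7, 231.5, 144.4]
tool_rot: [3.129, 0.004, 0.103]
force: [1.1, -0.6, -2.0]
width: 52.9
heft F [ 0.19 -0.25 -1.94] sd [0.38 0.33 0.3 ] tau [-0.000e+00 -6.097e+01 -3.700e-01 -1.778e+01  6.000e-02  3.000e-02
 -0.000e+00]
clock 7.25 pos [621.4 231.8 145.5] rot [3.129e+00 2.000e-03 1.030e-01] F [-0.01  0.39 -1.04] w 52.7 NEED [-1.46  7.12 -0.39] turn [0.12 0.02 0.03]
```

About 2 N, which makes it a light one. I'll carry it to the strip.

```bash
python3 -m crank '[[[-0.2,0.5,0,0,0,0],[-0.2,0.9,0,0,0,0],[-0.2,0.9,0,0,0,0],[-0.2,0.9,0,0,0,0],[-0.2,0.9,0,0,0,0],[-0.2,0.9,0,0,0,0],[-0.1,0.6,0.3,0,0,0],[0,0.3,0.5,0,0,0],[0,0,0.5,0,0,0],[0,0,0.3,0,0,0],[0,0,0,0,0,0],[0,0,0,0,0,0]]]'
python3 -c "
from h import *
need(600,15,44)"
```

```text
clock: 8.25
eef_pos: [602.8, 45.4, 99.7]
tool_rot: [3.131, -0.006, 0.106]
force: [1.6, -0.8, -1.6]
width: 52.9
clock 8.25 pos [602.8  45.4  99.7] rot [ 3.131 -0.006  0.106] F [ 1.6  -0.8  -1.64] w 52.9 NEED [-0.21  0.98  1.87] turn [ 0.1  -0.05  0.05]
```

```bash
python3 -m crank '[[[-0.1,0.5,0.2,0.1,0,0],[0,0.4,0.4,0,0,0],[0,0,0.4,0,0,0],[0,0,0.4,0,0,0],[0,0,0.2,0,0,0],[0,0,0,0,0,0],[0,0,0,0,0,0],[0,0,0,0,0,0]]]'
python3 -c "
from h import *
need(600,15,44)"
```

```text
clock: 8.92
eef_pos: [605.4, 24.9, 49.3]
tool_rot: [-3.138, -0.01, 0.114]
force: [-1.1, 0.5, -2.3]
width: 52.7
clock 8.92 pos [605.4  24.9  49.3] rot [-3.138 -0.01   0.114] F [-1.09  0.55 -2.29] w 52.7 NEED [-0.22  0.31  0.17] turn [-0.04 -0.09  0.13]
```

```bash
python3 -m crank '[[[0,0,0.15,0,-0.08,0.1],[0,0,0.08,0,0,0],[0,0,0,0,0,0],[0,0,0,0,0,0]]]'
python3 -c "
from h import *
need(600,15,43.5);heft(4)"
```

```text
clock: 9.25
eef_pos: [606.9, 26.6, 43.4]
tool_rot: [-3.137, -0.004, 0.104]
force: [-1.0, -0.3, -1.9]
width: 52.3
clock 9.25 pos [606.9  26.6  43.4] rot [-3.137 -0.004  0.104] F [-1.03 -0.28 -1.89] w 52.3 NEED [-0.27  0.36 -0.  ] turn [-0.04 -0.04  0.04]
heft F [-0.38  0.26 -1.55] sd [0.41 0.44 0.43] tau [-7.000e-02 -5.898e+01 -7.200e-01 -1.245e+01 -1.000e-02 -3.000e-02
 -0.000e+00]
```

```bash
python3 -m crank '[[[0,0,0.12,0,0,0],[0,0,0,0,0,0],[0,0,0,0,0,0]]]'
python3 -c "
from h import *
need(600,15,43.5);heft(4)"
```

```text
clock: 9.7
eef_pos: [607.9, 26.8, 44.9]
tool_rot: [-3.138, -0.007, 0.104]
force: [-0.8, 0.5, -1.9]
width: 53.0
clock 9.7 pos [607.9  26.8  44.9] rot [-3.138 -0.007  0.104] F [-0.81  0.51 -1.89] w 53.0 NEED [-0.3   0.36  0.04] turn [-0.04 -0.06  0.04]
heft F [-0.39 -0.09 -1.9 ] sd [0.55 0.52 0.28] tau [-3.000e-02 -5.933e+01 -7.100e-01 -1.256e+01 -0.000e+00 -5.000e-02
  0.000e+00]
```

```bash
python3 -m crank '[[[0,0,0.2,0,0,0],[0,0,0.15,0,0,0],[0,0,0.1,0,0,0]]]'
python3 -c "
from h import *
heft(4);need(600,15,43.5)"
```

```text
clock: 10.15
eef_pos: [608.6, 26.9, 40.6]
tool_rot: [-3.139, -0.007, 0.102]
force: [-6.0, 0.1, 18.0]
width: 52.8
heft F [-7.25  0.36 24.63] sd [0.76 0.23 3.85] tau [  0.17 -43.99  -0.3  -11.84   0.22  -2.68   0.14]
clock 10.35 pos [608.6  26.8  40.5] rot [-3.139 -0.008  0.102] F [-7.72  0.61 26.55] w 52.7 NEED [-0.33  0.36 -0.1 ] turn [-0.03 -0.07  0.02]
```

```bash
python3 -m crank '[[[0,0,-0.05,0,0,0],[0,0,0,0,0,0]]]'
python3 -m crank '[[[0,0,0,0,0,0],[0,0,0,0,0,0],[0,0,0,0,0,0],[0,0,0,0,0,0],[0,0,0,0,0,0]]]' -1
python3 -m crank '[[[0,0,-0.3,0,0,0],[0,0,-0.6,0,0,0],[0,0,-0.8,0,0,0],[0,0,-0.8,0,0,0],[-0.3,-0.5,-0.6,0,0,0],[-0.5,-1,0,0,0,0],[-0.3,-1,0,0,0,0],[-0.3,-1,0,0,0,0],[-0.1,-0.6,0,0,0,0],[0,0,0,0,0,0],[0,0,0,0,0,0]]]'
python3 -c "
from h import *
p=ctrl.get_image('top');save(p,'t2')
need(533.5,231,46)
W=cloud(p);m=(W[...,2]>80)&(W[...,2]<104)&(abs(W[...,0]-605)<50)&(abs(W[...,1]-25)<50)
P=W[m];print(len(P),cv2.minEnclosingCircle(P[:,:2].astype(np.float32)),np.median(P[:,2]))"
```

```text
clock: 10.52
eef_pos: [608.9, 26.8, 43.4]
tool_rot: [-3.139, -0.009, 0.102]
force: [-0.5, 0.7, -1.6]
width: 53.0
clock: 10.93
eef_pos: [608.8, 26.7, 41.3]
tool_rot: [-3.139, -0.008, 0.102]
force: [0.0, -0.9, 0.4]
width: 85.2
clock: 11.85
eef_pos: [550.7, 146.3, 143.5]
tool_rot: [-3.139, -0.012, 0.096]
force: [-0.6, -0.7, 0.1]
width: 85.1
clock 11.9 pos [550.9 146.4 143.5] rot [-3.138 -0.012  0.096] F [-0.31  0.27  0.52] w 85.5 NEED [-0.35 -2.85  3.26] turn [-0.03 -0.12 -0.04]
194 ((612.9498901367188, 27.769411087036133), 26.547521591186523) 89.01109937409268
```

Tin 1 stands upright at (613, 28). On to the middle tin.

```bash
python3 -m crank '[[[-0.15,-0.8,0,0,-0.1,0],[-0.1,-0.9,0,0,0,0],[-0.1,-0.6,0,0,0,0],[0,-0.1,0.2,0,0,0],[0,0,0.5,0,0,0],[0,0,0,0,0,0],[0,0,0,0,0,0]]]'
python3 -c "
from h import *
need(533.5,231,46)"
```

```text
clock: 12.48
eef_pos: [540.1, 204.9, 121.9]
tool_rot: [3.137, -0.004, 0.078]
force: [-0.3, -0.4, -0.1]
width: 85.1
clock 12.48 pos [540.1 204.9 121.9] rot [ 3.137 -0.004  0.078] F [-0.29 -0.39 -0.1 ] w 85.1 NEED [-0.16 -0.9   2.52] turn [ 0.04 -0.04 -0.21]
```

```bash
python3 -m crank '[[[-0.2,-0.5,0,0,0,-0.2],[0,-0.4,0,0,0,0],[0,0,0,0,0,0],[0,0,0,0,0,0]]]'
python3 -c "
from h import *
need(533.5,231,46)"
```

```text
clock: 12.82
eef_pos: [532.8, 229.4, 122.3]
tool_rot: [3.135, -0.005, 0.095]
force: [0.4, -1.0, 0.2]
width: 85.5
clock 12.82 pos [532.8 229.4 122.3] rot [ 3.135 -0.005  0.095] F [ 0.36 -0.99  0.23] w 85.5 NEED [ 0.02 -0.07  2.54] turn [ 0.06 -0.05 -0.05]
```

```bash
python3 -m crank '[[[0,-0.05,0.5,0,0,0],[0,0,0.6,0,0,0],[0,0,0.6,0,0,0],[0,0,0.5,0,0,0],[0,0,0.3,0,0,0],[0,0,0.1,0,0,0],[0,0,0,0,0,0]]]'
python3 -c "
from h import *
need(533.5,231,46)"
python3 -m crank '[[[0,0,0,0,0,0],[0,0,0,0,0,0],[0,0,0,0,0,0],[0,0,0,0,0,0],[0,0,0,0,0,0],[0,0,0,0,0,0],[0,0,0,0,0,0],[0,0,0,0,0,0]]]' 1
python3 -c "
from h import *
need(533.5,231,46)"
```

```text
clock: 13.4
eef_pos: [536.7, 232.8, 45.2]
tool_rot: [3.138, -0.013, 0.097]
force: [-0.6, -0.1, 0.8]
width: 85.4
clock 13.4 pos [536.7 232.8  45.2] rot [ 3.138 -0.013  0.097] F [-0.56 -0.11  0.77] w 85.4 NEED [-0.11  0.05 -0.03] turn [ 0.04 -0.13 -0.03]
clock: 14.07
eef_pos: [538.7, 233.4, 48.8]
tool_rot: [3.139, -0.018, 0.096]
force: [0.1, -0.7, -0.8]
width: 52.9
clock 14.07 pos [538.7 233.4  48.8] rot [ 3.139 -0.018  0.096] F [ 0.06 -0.75 -0.85] w 52.9 NEED [-0.18  0.06  0.09] turn [ 0.02 -0.18 -0.03]
```

```bash
python3 -m crank '[[[0,0,-0.4,0,0,0],[0,0,-0.6,0,0,0],[0,0,-0.8,0,0,0],[0,0,-0.8,0,0,0],[0,0,-0.5,0,0,0],[0,0,0,0,0,0],[0,0,0,0,0,0],[0,0,0,0,0,0],[0,0,0,0,0,0],[0,0,0,0,0,0],[0,0,0,0,0,0]]]'
python3 -c "
from h import *
heft()
need(510,5,140)"
```

```text
clock: 14.98
eef_pos: [534.0, 232.2, 146.0]
tool_rot: [3.137, -0.012, 0.097]
force: [-0.3, -0.6, -1.4]
width: 52.9
heft F [-0.03  0.07 -1.86] sd [0.55 0.42 0.48] tau [-0.000e+00 -5.303e+01 -2.300e-01 -1.541e+01  4.000e-02 -5.000e-02
  0.000e+00]
clock 15.38 pos [534.6 232.5 146.9] rot [ 3.137 -0.014  0.097] F [ 0.1  -0.93 -1.66] w 53.0 NEED [-1.55  7.47  0.24] turn [ 0.04 -0.13 -0.03]
```

Also about 1.9 N, so the third tin should be the heavy one; I'll confirm when I lift it. Placing tin 2 at about (515,0).

```bash
python3 -m crank '[[[-0.2,0.5,0,0,-0.1,0],[-0.2,0.9,0,0,0,0],[-0.2,0.9,0,0,0,0],[-0.2,0.9,0,0,0,0],[-0.2,0.9,0,0,0,0],[-0.2,0.9,0,0,0,0],[-0.1,0.9,0,0,0,0],[0,0.6,0.4,0,0,0],[0,0.2,0.6,0,0,0],[0,0,0.5,0,0,0],[0,0,0,0,0,0],[0,0,0,0,0,0]]]'
python3 -c "
from h import *
need(515,0,46)"
```

```text
clock: 16.38
eef_pos: [518.1, 21.3, 102.6]
tool_rot: [3.14, -0.012, 0.099]
force: [0.3, 0.5, -0.5]
width: 52.9
clock 16.38 pos [518.1  21.3 102.6] rot [ 3.14  -0.012  0.099] F [ 0.28  0.49 -0.51] w 52.9 NEED [-0.2   0.69  1.89] turn [ 0.02 -0.11 -0.01]
```

```bash
python3 -m crank '[[[-0.1,0.4,0.3,0,-0.1,0],[-0.1,0.2,0.4,0,0,0],[0,0,0.4,0,0,0],[0,0,0.4,0,0,0],[0,0,0.2,0,0,0],[0,0,0,0,0,0],[0,0,0,0,0,0]]]'
python3 -c "
from h import *
need(515,0,44)"
```

```text
clock: 16.97
eef_pos: [517.8, 1.0, 52.4]
tool_rot: [3.139, -0.007, 0.103]
force: [0.1, -0.3, -1.1]
width: 53.3
clock 16.97 pos [517.8   1.   52.4] rot [ 3.139 -0.007  0.103] F [ 0.07 -0.33 -1.05] w 53.3 NEED [-0.1   0.02  0.28] turn [ 0.03 -0.07  0.03]
```

```bash
python3 -m crank '[[[0,0,0.2,0,0,0],[0,0,0.15,0,0,0],[0,0,0.12,0,0,0]]]'
python3 -c "
from h import *
heft(4);need(515,0,44)"
```

```text
clock: 17.22
eef_pos: [519.6, 1.0, 41.7]
tool_rot: [3.138, -0.011, 0.103]
force: [-14.4, -2.0, 70.1]
width: 52.7
heft F [-8.22 -0.86 35.5 ] sd [ 3.55  0.69 19.99] tau [-2.30e-01 -3.99e+01 -2.00e-02 -8.88e+00  1.60e-01 -1.82e+00 -4.00e-02]
clock 17.42 pos [519.6   1.1  41.9] rot [ 3.138 -0.012  0.103] F [-5.31 -0.69 23.61] w 53.1 NEED [-0.15  0.02 -0.07] turn [ 0.03 -0.11  0.03]
```

```bash
python3 -m crank '[[[0,0,-0.05,0,0,0],[0,0,0,0,0,0]]]'
python3 -m crank '[[[0,0,0,0,0,0],[0,0,0,0,0,0],[0,0,0,0,0,0],[0,0,0,0,0,0],[0,0,0,0,0,0]]]' -1
python3 -m crank '[[[0,0,-0.3,0,0,0],[0,0,-0.6,0,0,0],[0,0,-0.8,0,0,0],[0,0,-0.8,0,0,0],[-0.1,-0.5,-0.6,0,0,0],[-0.2,-1,-0.3,0,0,0],[-0.2,-1,0,0,0,0],[-0.1,-1,0,0,0,0],[0,-0.8,0,0,0,0],[0,-0.4,0,0,0,0],[0,0,0,0,0,0],[0,0,0,0,0,0]]]'
python3 -c "
from h import *
p=ctrl.get_image('top');save(p,'t3')
need(441,211.5,46)
W=cloud(p)
for c in [(613,28),(520,0),(441,211)]:
    m=(W[...,2]>80)&(W[...,2]<104)&(abs(W[...,0]-c[0])<40)&(abs(W[...,1]-c[1])<40)
    P=W[m]
    if len(P): print(len(P),cv2.minEnclosingCircle(P[:,:2].astype(np.float32)),np.median(P[:,2]))"
```

```text
clock: 17.58
eef_pos: [520.4, 1.4, 45.2]
tool_rot: [3.138, -0.015, 0.104]
force: [-0.4, 0.3, -1.2]
width: 52.6
clock: 18.0
eef_pos: [521.3, 1.7, 44.8]
tool_rot: [3.138, -0.016, 0.105]
force: [0.1, -0.3, 0.7]
width: 85.5
clock: 19.0
eef_pos: [486.4, 144.3, 156.3]
tool_rot: [3.139, -0.019, 0.1]
force: [0.1, -0.8, -0.4]
width: 85.4
clock 19.05 pos [486.5 144.2 156.3] rot [ 3.14  -0.019  0.099] F [0.44 0.94 0.67] w 85.4 NEED [-1.36 -2.39  3.65] turn [ 0.02 -0.18 -0.01]
195 ((613.262939453125, 27.62390899658203), 26.778255462646484) 89.69658149918936
197 ((516.8150024414062, 0.9909014701843262), 26.804370880126953) 89.68936363569216
```

```bash
python3 -m crank '[[[-0.4,-0.7,0,0,-0.2,0],[-0.4,-0.8,0,0,-0.1,0],[-0.3,-0.4,0.3,0,0,0],[0,0,0.6,0,0,0],[0,0,0,0,0,0],[0,0,0,0,0,0]]]'
python3 -c "
from h import *
need(441,211.5,46)"
```

```text
clock: 19.55
eef_pos: [450.1, 189.4, 129.4]
tool_rot: [3.135, 0.012, 0.083]
force: [0.6, -0.4, 0.5]
width: 85.2
clock 19.55 pos [450.1 189.4 129.4] rot [3.135 0.012 0.083] F [ 0.57 -0.37  0.54] w 85.2 NEED [-0.21 -0.78  2.78] turn [ 0.06  0.11 -0.16]
```

```bash
python3 -m crank '[[[-0.2,-0.4,0,0,0.1,-0.15],[0,-0.35,0,0,0,0],[0,0,0,0,0,0],[0,0,0,0,0,0]]]'
python3 -c "
from h import *
need(441,211.5,46)"
```

```text
clock: 19.88
eef_pos: [445.3, 206.9, 131.2]
tool_rot: [3.133, -0.0, 0.089]
force: [-0.3, -0.4, 0.3]
width: 85.3
clock 19.88 pos [445.3 206.9 131.2] rot [ 3.133 -0.     0.089] F [-0.32 -0.38  0.26] w 85.3 NEED [-0.13 -0.19  2.84] turn [ 0.08 -0.   -0.1 ]
```

```bash
python3 -m crank '[[[-0.15,-0.2,0.4,0,0,-0.1],[-0.1,-0.05,0.6,0,0,0],[0,0,0.6,0,0,0],[0,0,0.6,0,0,0],[0,0,0.4,0,0,0],[0,0,0.1,0,0,0],[0,0,0,0,0,0]]]'
python3 -c "
from h import *
need(441,211.5,46)"
python3 -m crank '[[[0,0,0,0,0,0],[0,0,0,0,0,0],[0,0,0,0,0,0],[0,0,0,0,0,0],[0,0,0,0,0,0],[0,0,0,0,0,0],[0,0,0,0,0,0],[0,0,0,0,0,0]]]' 1
python3 -m crank '[[[0,0,-0.4,0,0,0],[0,0,-0.6,0,0,0],[0,0,-0.8,0,0,0],[0,0,-0.8,0,0,0],[0,0,-0.5,0,0,0],[0,0,0,0,0,0],[0,0,0,0,0,0],[0,0,0,0,0,0],[0,0,0,0,0,0],[0,0,0,0,0,0]]]'
python3 -c "
from h import *
heft()
need(450,100,235)"
```

```text
clock: 20.47
eef_pos: [445.5, 209.9, 50.8]
tool_rot: [3.133, -0.011, 0.091]
force: [0.7, 1.2, 0.4]
width: 85.4
clock 20.47 pos [445.5 209.9  50.8] rot [ 3.133 -0.011  0.091] F [0.66 1.17 0.37] w 85.4 NEED [-0.15 -0.07  0.16] turn [ 0.08 -0.1  -0.08]
clock: 21.13
eef_pos: [447.2, 209.5, 53.6]
tool_rot: [3.134, -0.014, 0.09]
force: [-0.6, -0.1, -5.0]
width: 53.0
clock: 21.97
eef_pos: [441.1, 207.4, 145.0]
tool_rot: [3.129, -0.002, 0.09]
force: [-0.2, 0.2, -5.8]
width: 53.2
heft F [ 0.17 -0.04 -5.27] sd [0.44 0.51 0.52] tau [-0.000e+00 -4.670e+01 -7.000e-02 -1.342e+01  4.000e-02  5.000e-02
  0.000e+00]
clock 22.37 pos [441.7 207.8 146. ] rot [ 3.13  -0.004  0.09 ] F [ 0.1  -0.14 -5.21] w 53.0 NEED [-0.04  3.64 -2.92] turn [ 0.11 -0.04 -0.1 ]
```

5.3 N: this is the heaviest. I'll lift it above the detector tops and carry it towards the beam at (589,-274).

```bash
python3 -m crank '[[[0,0,-0.5,0,0,-0.1],[0,0,-0.9,0,0,0],[0,0,-0.9,0,0,0],[0.1,0.4,-0.6,0,0,0],[0.2,0.8,0,0,0,0],[0.2,0.9,0,0,0,0],[0.2,0.9,0,0,0,0],[0.2,0.9,0,0,0,0],[0.2,0.9,0,0,0,0],[0.2,0.9,0,0,0,0],[0.2,0.8,0,0,0,0],[0.1,0.4,0,0,0,0]]]'
python3 -c "
from h import *
need(594,-274,240,0.13)"
```

```text
clock: 23.37
eef_pos: [511.3, 4.7, 239.9]
tool_rot: [3.132, -0.004, 0.114]
force: [0.1, -0.6, -5.6]
width: 53.0
clock 23.37 pos [511.3   4.7 239.9] rot [ 3.132 -0.004  0.114] F [ 0.11 -0.62 -5.64] w 53.0 NEED [1.68 9.54 0.1 ] turn [ 0.1  -0.04 -0.16]
```

```bash
python3 -m crank '[[[0.2,0.6,0,0,0,0],[0.2,0.8,0,0,0,0],[0.2,0.9,0,0,0,0],[0.2,0.9,0,0,0,0],[0.2,0.9,0,0,0,0],[0.2,0.9,0,0,0,0],[0.2,0.9,0,0,0,0],[0.1,0.8,0,0,0,0],[0,0.4,0,0,0,0],[0,0.2,0,0,0,0],[0,0,0,0,0,0],[0,0,0,0,0,0]]]'
python3 -c "
from h import *
need(594,-274,240,0.13)"
```

```text
clock: 24.37
eef_pos: [578.6, -220.9, 238.3]
tool_rot: [3.134, 0.004, 0.109]
force: [0.2, 0.0, -4.9]
width: 52.6
clock 24.37 pos [ 578.6 -220.9  238.3] rot [3.134 0.004 0.109] F [ 0.22  0.04 -4.86] w 52.6 NEED [ 0.32  1.82 -0.04] turn [ 0.07  0.04 -0.2 ]
```

```bash
python3 -m crank '[[[0.2,0.6,0,0,0,-0.2],[0.15,0.6,0,0,0,0],[0,0.4,0,0,0,0],[0,0,0,0,0,0],[0,0,0,0,0,0]]]'
python3 - <<'E'
from h import *
need(594,-274,117,0.13)
p=ctrl.get_image("wrist");save(p,"w2")
for n in["top","scene"]:
    p=ctrl.get_image(n);W=cloud(p);c=p["color"][:,:,::-1]
    cv2.imwrite("pics/%s4.png"%n,cv2.resize(c[100:320,120:480],None,fx=2.2,fy=2.2,interpolation=cv2.INTER_CUBIC))
    z=W[...,2];a=np.array([.991,.131]);q=(W[...,:2]-[589,-274])
    al=q@a;cr=q@np.array([-a[1],a[0]])
    for s in(1,-1):
        m=(z>118)&(z<152)&(abs(cr)<36)&(s*al>75)&(s*al<280)
        if m.sum()>50: print(n,s,m.sum(),"along",np.round(np.percentile(s*al[m],[1,3,97,99]),1),"cross",np.round(np.percentile(cr[m&(z>140)],[2,50,98]),1))
E
```

```text
clock: 24.78
eef_pos: [595.0, -256.4, 238.0]
tool_rot: [-3.14, 0.006, 0.144]
force: [-0.4, 1.4, -4.6]
width: 52.9
clock 24.78 pos [ 595.  -256.4  238. ] rot [-3.14   0.006  0.144] F [-0.41  1.36 -4.65] w 52.9 NEED [-0.09  0.58  4.03] turn [-0.02  0.06  0.13]
top 1 905 along [ 89.7  91.2 255.4 259.8] cross [-21.2  -2.   17.6]
top -1 97 along [ 90.1  90.7 146.4 147.4] cross [ 8.9 17.1 23. ]
scene 1 967 along [ 94.7  99.7 262.5 273.2] cross [-20.4  -3.   12.4]
scene -1 357 along [ 86.2  88.  250.6 252.5] cross [-14.    1.   13.6]
```

View pics/w2.png

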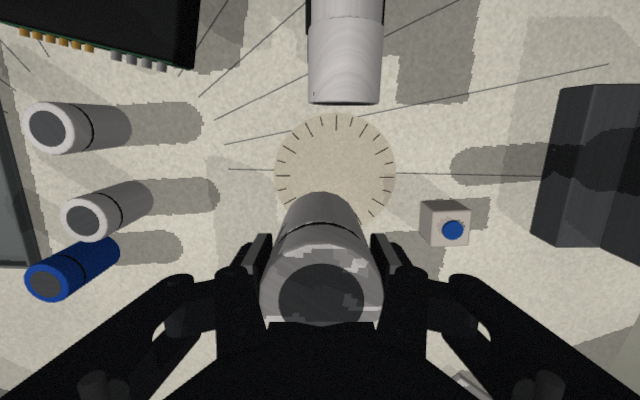

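View pics/scene4.png

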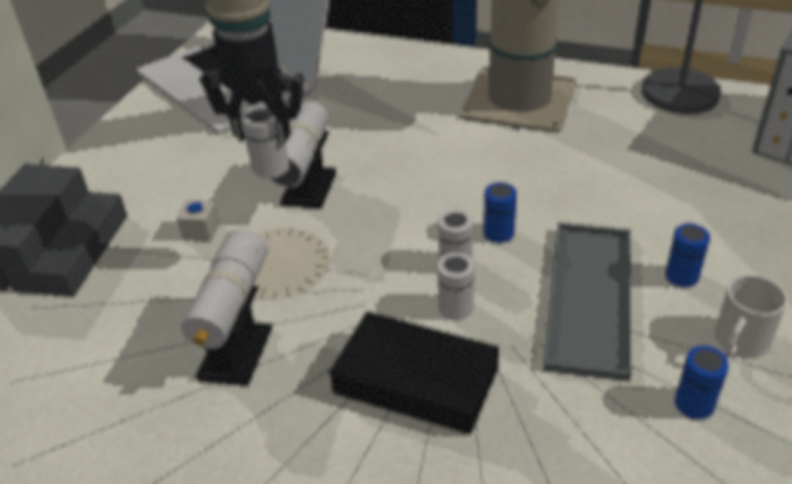

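The pictures show both light tins standing upright, an empty tray, the heavy tin held above the gap, and detector faces at ±90 mm, so the beam estimate holds. I'll centre it and lower.

```bash
python3 -m crank '[[[-0.1,0.35,0.2,0,0,0.1],[0,0.25,0.5,0,0,0],[0,0,0.5,0,0,0],[0,0,0.5,0,0,0],[0,0,0.3,0,0,0],[0,0,0,0,0,0],[0,0,0,0,0,0]]]'
python3 -c "
from h import *
need(594,-274,117,0.13)"
```

```text
clock: 25.52
eef_pos: [593.3, -275.3, 175.8]
tool_rot: [-3.141, 0.006, 0.134]
force: [0.1, -0.1, -5.5]
width: 52.6
clock 25.52 pos [ 593.3 -275.3  175.8] rot [-3.141  0.006  0.134] F [ 0.06 -0.12 -5.48] w 52.6 NEED [ 0.04 -0.04  1.96] turn [-0.    0.05  0.04]
```

```bash
python3 -m crank '[[[0,0,0.3,0,0,0],[0,0,0.5,0,0,0],[0,0,0.5,0,0,0],[0,0,0.3,0,0,0],[0,0,0.1,0,0,0],[0,0,0,0,0,0],[0,0,0,0,0,0],[0,0,0,0,0,0]]]'
python3 - <<'E'
from h import *
need(594,-274,117,0.13)
p=ctrl.get_image("scene");W=cloud(p);c=p["color"][:,:,::-1]
cv2.imwrite("pics/s5.png",cv2.resize(c[120:290,150:330],None,fx=4,fy=3.5,interpolation=cv2.INTER_CUBIC))
m=(abs(W[...,0]-589)<45)&(abs(W[...,1]+274)<30)&(W[...,2]>20)&(W[...,2]<150)
P=W[m];print(len(P),np.round(np.percentile(P,[2,50,98],axis=0)))
p=ctrl.get_image("wrist");W=cloud(p);save(p,"w5")
s=ctrl.read_state();
m=(abs(W[...,0]-589)<60)&(abs(W[...,1]+274)<26)&(W[...,2]>140)&(W[...,2]<180)
P=W[m];print(len(P),np.round(np.percentile(P,[2,50,98],axis=0)) if len(P) else "")
E
```

```text
clock: 26.18
eef_pos: [596.8, -276.5, 126.4]
tool_rot: [3.137, -0.002, 0.134]
force: [0.8, -0.1, -5.2]
width: 53.1
clock 26.18 pos [ 596.8 -276.5  126.4] rot [ 3.137e+00 -2.000e-03  1.340e-01] F [ 0.75 -0.09 -5.23] w 53.1 NEED [-0.08 -0.1   0.31] turn [ 0.04 -0.02  0.04]
272 [[ 588. -298.   81.]
 [ 614. -267.  114.]
 [ 621. -247.  149.]]
10876 [[ 582. -298.  142.]
 [ 602. -274.  169.]
 [ 618. -249.  171.]]
```

View pics/s5.png

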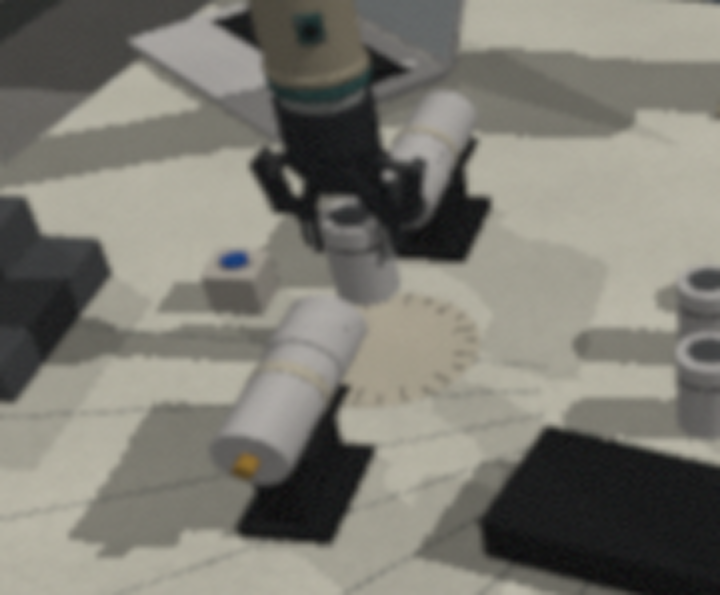

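The lid reads at z≈170, so the tin's centre is at about 125 (TCP minus 1). I'll lower it 9 mm more.

```bash
python3 -m crank '[[[-0.1,-0.05,0.2,0,0,0],[0,0,0.15,0,0,0],[0,0,0,0,0,0],[0,0,0,0,0,0],[0,0,0,0,0,0]]]'
python3 - <<'E'
from h import *
need(594,-274,116,0.13)
p=ctrl.get_image("wrist");W=cloud(p)
m=(abs(W[...,0]-589)<60)&(abs(W[...,1]+274)<26)&(W[...,2]>135)&(W[...,2]<175)
P=W[m];print(np.round(np.percentile(P,[2,50,98],axis=0)))
p=ctrl.get_image("top");W=cloud(p)
for c in [(613,28),(517,1)]:
    m=(W[...,2]>80)&(W[...,2]<104)&(abs(W[...,0]-c[0])<40)&(abs(W[...,1]-c[1])<40)
    P=W[m];print(len(P),cv2.minEnclosingCircle(P[:,:2].astype(np.float32)),np.median(P[:,2]))
need(594,-274,116,0.13)
E
```

```text
clock: 26.7
eef_pos: [594.1, -275.8, 116.5]
tool_rot: [3.136, -0.005, 0.134]
force: [0.6, 0.1, -4.8]
width: 52.8
clock 26.7 pos [ 594.1 -275.8  116.5] rot [ 3.136 -0.005  0.134] F [ 0.57  0.12 -4.75] w 52.8 NEED [ 0.   -0.06  0.02] turn [ 0.06 -0.05  0.04]
[[ 579. -298.  140.]
 [ 599. -274.  159.]
 [ 615. -249.  161.]]
192 ((613.185791015625, 27.803518295288086), 26.580093383789062) 89.6873074985257
197 ((516.5433959960938, 1.1455050706863403), 26.775354385375977) 89.88445943170996
clock 26.8 pos [ 594.2 -275.8  116.6] rot [ 3.136 -0.005  0.134] F [ 0.26 -0.63 -5.74] w 52.9 NEED [ 0.   -0.06  0.02] turn [ 0.06 -0.05  0.04]
```

The lid is at z≈160, which puts the centre at about 115 and xy at about (589,-275). The arm is still, so I'm handing in.

```bash
python3 -c "
from h import *
print(ctrl.finish_job())"
```

```text
the job is handed in; nothing more can be done
None
```

I handed the job in at about 27 s of the allowed 64 s, with the heaviest tin held still in the gap. No verdict was reported.

- **Hefting:** The tins pulled about 1.9, 1.9 and 5.3 N on the wrist. The third, nearest the robot in the tray, is clearly the heaviest.
- **Lighter tins:** Both stand upright and released on the bare table, at about (613, 28) and (517, 1) mm. The last top picture showed their lids at a height of about 90 mm.
- **Heaviest tin:** Its centre is at about (589, -275, 115) mm, against my estimate of the beam point at (589, -274, 115). The tool was within 0.01 rad of vertical.
- **Rig and bystanders:** The wrist force stayed at the tin's weight, about 5 N, through the final moves, so I saw no sign of touching the detectors. I did not re-measure the mug, instrument box and foam block, but no move came near them.

**One rough moment:** setting down the second tin pushed it onto the table with up to 70 N at the wrist before I eased off. That is under the 120 N limit, and the tin stayed upright. No last check failed or disagreed.

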